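# Wind and pin the sash spring balance

## Robot

A 6-joint arm with a two-finger parallel gripper is mounted at the origin on the work surface. World frame = base frame: x ahead of the robot, y to its left, z up, the work surface at z = 0. Lengths are in mm, angles in rad, forces in N, time in s.
With the tool pointing down it reaches from about 400 to 925 mm from the base axis. Payload 12.5 kg.
Tool frame: the origin (TCP) lies between the finger pads; the fingertips stand 19 mm ahead of it and the grasp point (between the pads) is the TCP (env.tips_ahead is the distance from the TCP to the fingertips, in mm); z points along the fingers, y is the line along which they close (so a half turn about z gives the same grasp; the last joint's range is limited). The gripper opens to 95 mm and grips with 3 to 60 N. Pads are 20 mm wide; open, the fingers measure 119 mm over their backs; the gripper's body (75 mm by 180 mm) begins 59 mm behind the grasp point.
Start: joints at [-1.397, 0.491, 1.559, -0, 1.092, -0.106], TCP at [172.625, -600.704, 233.661] pointing down, gripper open.
Joint ranges: [-3.1, 3.1], [-0.84, 2.19], [0.05, 2.79], [-1.13, 4.28], [0.06, 2.93], [-2.69, 2.69]. Speed limits (rad/s): [2.22, 2.22, 2.79, 3.14, 3.14, 3.14].

## Interface

Orientations are given as [roll, pitch, yaw] about the fixed x, y, z axes, in that order (R = Rz(yaw) Ry(pitch) Rx(roll)).
In Python, from cell import env gives the robot as it stands.
- The arm moves only by the shell command python3 -m crank 'ROWS'. ROWS is JSON, a list of rows, each a list of 5 numbers: the shift along the tool's x, y, z in mm, then the turn about the tool's z in degrees, then the finger opening in mm, from 0 to 95.1. In form: [[dx, dy, dz, yaw, grip], ...]. A call has 1 to 10 rows; each row is the pose to reach, as a shift and turn from the pose commanded when the call began, along the tool's axes at that moment; what a row does not reach only later rows make up. A row lasts 1/12 s, in which the tool goes at most 41.7 mm and 7.16 degrees, less where a joint would pass 70% of its speed; a pose out of reach is approached as far as the arm can. A call with a gripper value outside its range is refused whole. The fingers move at their own pace and stop on an object; the grip force is fixed at half the most. Time passes only in rows, so rows that repeat a pose let the fingers close. It gives the time, the measured TCP pose, the force, the opening and the grip force at its end, in the units of the state.
- env.state(): the state, without advancing time (a new reading comes with each control period).
- env.read_camera(name): name is "side" or "top"; returns a dict with "img" (384x512x3 uint8, blue, green, red), "K" (3x3 intrinsics, pixels), "pose" (4x4, takes a point from camera to world coordinates). Camera axes: x right, y down, z forward; pixel columns grow to the right and rows downward; lengths in mm; the calibration is good to about 2 mm. A picture is of the moment at which its call begins. There is no depth.
- env.job_done(): hands the job in; it is judged then, once.
The state is a dict: "t": time; "joints": joint angles; "qvel": joint speeds; "tau": joint torques, N m; "eef_pos": TCP position; "tcp_rot": TCP orientation; "ft_force": force on the tool from outside, world axes, zero at the start; "moment": the same for the moment, N m; "opening": opening from 0.0 (shut) to 1.0 (fully open); "grip_force": force on a finger pad.
Only numpy, scipy, OpenCV 4.12 (cv2) and the standard library are available. Lean on these libraries where they do the work, as an engineer would, in place of code of your own. Each camera call takes 0.05 s, during which the arm holds its last target. There are 200 camera calls.

## Task

Lock the fume hood's spring balance: lift the locking pin out of its stand, put it through the eye of the sprung wheel and, holding it by the knob, use it to wind the wheel anticlockwise until the pin drops into the hidden lock hole in the drum underneath; then push the pin fully home, collar down on the wheel, and let go. Feel for the hole with gentle pressure, never forcing the pin, do not let the wheel fly back, and leave the other things on the bench alone.

Things in the scene. Friction and masses are not known exactly. Their poses are not given: they have to be found in the camera images.
- pin_knob (a point): Middle of the knob of the loose locking pin (0.08 to 0.14 kg), upright, 76 mm long: a steel shank 12 mm in diameter, 26 mm long, its last 3.5 mm tapered to 7 mm; a collar 26 mm wide, 4 mm thick; a round bare aluminium knob 22 mm wide, 46 mm tall. This point is on the axis, 23 mm below the knob's top and 53 mm above the tip; z points up along the pin.
- pin_tip (a point): Centre of the flat lower end of the pin's shank (53 mm below the middle of the knob).
- pin_collar (a point): On the pin's axis at the underside of its collar, 26 mm above the tip. When the pin is home this lies at the height of the wheel's top face.
- stand_mouth (a point): Mouth of the hole in the pin's fixed stand, a grey block 60 x 60 x 32 mm; the hole is 15 mm wide and 29 mm deep. The pin starts in it, its collar resting on the block, with the middle of the knob 59 mm above the bench.
- balance: The spring balance, fixed to the bench: a grey 200 x 200 x 12 mm base plate carrying a dark steel drum and, above it, the sprung wheel. Origin at the middle of the underside, under the wheel's axis, z up.
- wheel_axis (a point): On the axis of the wheel, at the height of the wheel's top face, 54 mm above the bench. Fixed to the balance. A low steel hub cap, 56 mm wide, rises 8 mm above this; four bolt heads on the far part of the wheel rise 4 mm.
- wheel_eye (a point): Centre of the eye, the only hole through the wheel (an aluminium disc 180 mm in diameter, 12 mm thick): 14.5 mm wide, 64 mm from the axis. The point is at the wheel's top face, 54 mm above the bench, and moves with the wheel; x points outwards from the axis, z up.
- wheel (a joint): Wheel angle in rad, 0 at its rest stop where it starts, growing anticlockwise seen from above; end stop at 1.15. A spring drives it back: 3 N at the eye at 0, 5 N at the lock hole. It flies back if let go. This side load makes the pin rub in the eye and swallows light pushes: press with 10 to 15 N to find the hole and to push home, easing the wheel 1 to 2 mm to and fro if the pin sticks.
- flask_mid (a point): Bystander: amber bottle, 64 mm in diameter, 130 mm tall; this point is 50 mm above its foot.
- beaker_mid (a point): Bystander: white beaker, 70 mm in diameter, 80 mm tall; this point is 50 mm above its foot.
- wrench: Bystander: a wrench lying on the bench, handle to its own -x.
- screwdriver: Bystander: a screwdriver lying on the bench, handle to its own -x.
- drum_top (a point): On the wheel's axis at the flat top of the fixed drum (176 mm wide), 40 mm above the bench, 2 mm under the wheel that covers it. The drum's lock hole (14.5 mm wide, 20 mm deep, 64 mm from the axis) is in line with the wheel's eye at some wheel angle from 0.50 to 0.85 rad, new each time and unseen. Elsewhere a pin put in the eye rests on the drum, its collar 12 mm above the wheel.

How it is judged (in metres and radians):
On the way, in this order (a step that is already met when the one before it is completed fails the run):
1. the pin's tip is in the wheel's eye, the wheel not yet wound (z of pin_tip in the frame of wheel_eye below -0.006 m and horizontal distance between pin_tip and wheel_eye below 0.005 m and value of joint wheel below 0.3 rad), for 0.1 s.
2. the wheel is wound at least 0.4 rad with the pin in its eye (value of joint wheel above 0.4 rad and z of pin_tip in the frame of wheel_eye below -0.006 m and horizontal distance between pin_tip and wheel_eye below 0.006 m), for 0.1 s.
At the end, for the whole second after the job is handed in: The pin stands in the wheel's eye and the drum's lock hole, its collar within 3 mm of the wheel's top face and 4 mm of the eye's centre, upright to 9 degrees, holding the wheel wound by more than 0.42 rad, at rest and released (value of joint wheel above 0.42 rad and z of pin_collar in the frame of wheel_eye below 0.003 m and horizontal distance between pin_collar and wheel_eye below 0.004 m and angle between pin_knob's own z axis and vertical below 0.16 rad and linear speed of pin below 0.02 m/s and contact force between the fingers and pin below 0.2 N); the robot touches nothing.
It fails at once if the pin is forced: pressed on the balance with more than 70 N (contact force between pin and balance above 70 N).
It fails at once if the wheel flies back (faster than 6 rad/s) (velocity of joint wheel below -6 rad/s).
It fails at once if a bystander is moved by more than 20 mm (distance of any of flask_mid, beaker_mid, wrench, screwdriver from where it was at the start of the episode above 0.02 m).
It also fails if it takes over 64 s, if anything falls off the work surface, if the arm or the gripper's body presses on something with over 40 N, if the wrist force passes 120 N, or if a joint passes its speed limit or range.

## Working session

There is one attempt and no reset: what is moved stays moved. The work goes in short steps, Python scripts to look and compute and a shell command to move; the robot and the scene stay as the last step left them, time stands still between calls to the robot, and variables do not carry over. Pictures are saved under pics/ and viewed, at most 10 in all, crops included, and the job is handed in when it is done.

```bash
mkdir -p pics
cat > h.py <<'E'
import numpy as np,cv2
from cell import env
from scipy.spatial.transform import Rotation as R
def ray(c,u,v,z):
    K=np.array(c["K"]);T=np.array(c["pose"])
    d=T[:3,:3]@np.linalg.solve(K,[u,v,1]);o=T[:3,3]
    return o+d*(z-o[2])/d[2]
def proj(c,p):
    T=np.linalg.inv(np.array(c["pose"]));q=np.array(c["K"])@(T[:3,:3]@np.array(p)+T[:3,3]);return q[:2]/q[2]
E
python3 - <<'E'
from h import *
for n in("top","side"):
    c=env.read_camera(n);cv2.imwrite(f"pics/{n}0.png",cv2.resize(c["img"],(768,576),interpolation=cv2.INTER_CUBIC));print(n,np.round(c["K"],1).tolist(),np.round(c["pose"],3).tolist())
print(env.state())
E
```

```text
top [[417.0, 0.0, 253.0], [0.0, 417.0, 186.8], [0.0, 0.0, 1.0]] [[0.021, -0.998, 0.06, 555.883], [-1.0, -0.022, -0.007, -4.013], [0.008, -0.059, -0.998, 1526.605], [0.0, 0.0, 0.0, 1.0]]
side [[351.3, 0.0, 256.6], [0.0, 351.3, 191.4], [0.0, 0.0, 1.0]] [[-0.874, -0.315, 0.369, 280.697], [-0.485, 0.536, -0.691, 712.714], [0.019, -0.783, -0.622, 674.837], [0.0, 0.0, 0.0, 1.0]]
{'t': 0.1, 'joints': array([-1.39655593e+00,  4.91472207e-01,  1.55938861e+00,  9.19578645e-06,
        1.09166858e+00, -1.05590227e-01]), 'qvel': array([ 0.00109287, -0.00130301, -0.0031711 ,  0.0007671 , -0.00138297,
       -0.00033747]), 'tau': array([ 1.81158608e-03, -6.13621473e+01, -2.58604413e+01,  6.93566795e-02,
        4.71012841e-02, -6.75093747e-05]), 'eef_pos': array([ 172.61731379, -600.49327649,  233.13695308]), 'tcp_rot': array([-3.14066198e+00, -1.06838462e-04,  2.79826332e-01]), 'ft_force': array([ 0.65220927, -0.09550714,  0.48652043]), 'moment': array([ 0.00800972, -0.02951553,  0.00594834]), 'grip_force': 0.0, 'opening': 1.0009108752341456}
```

View pics/top0.png

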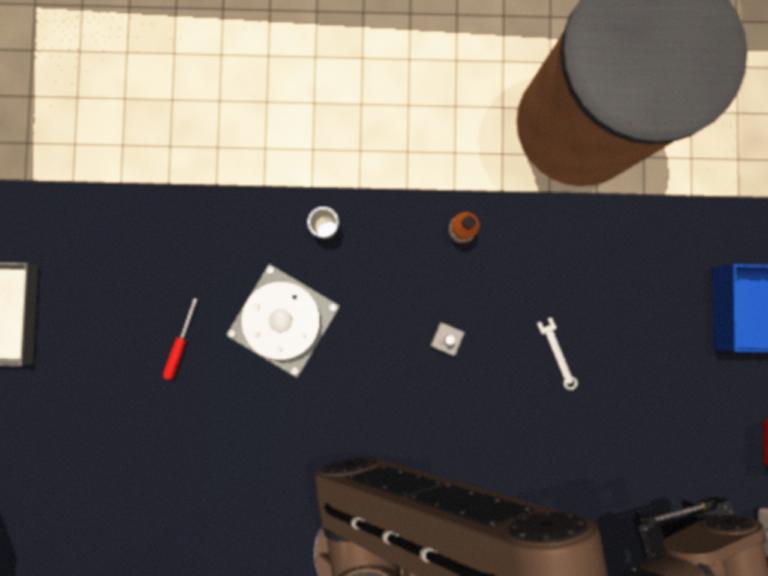

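View pics/side0.png

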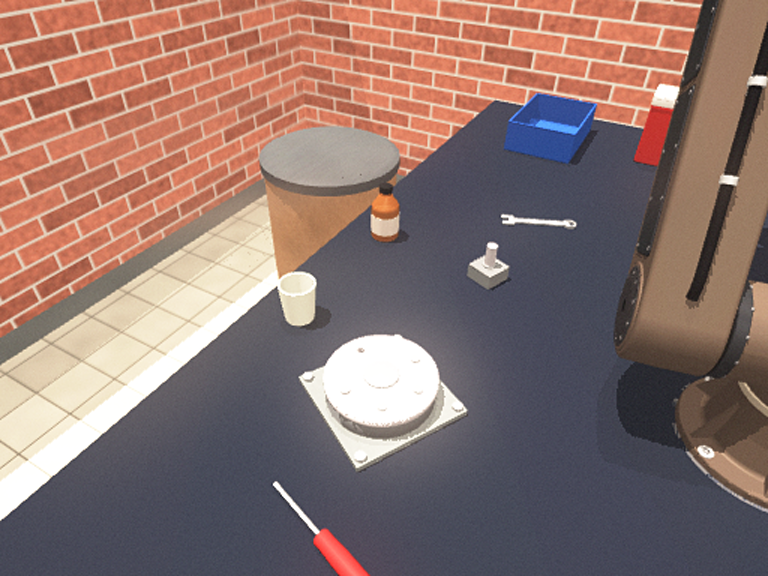

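The top view shows the wheel centre near (281,321), the dark eye near (295,297) and the pin knob near (450,341). The side view shows the eye near (361,350) and the knob top near (491,246). All are in 1.5x pixels. Enlarged crops come next.

Run:
```python
from h import *
t=env.read_camera("top")["img"];s=env.read_camera("side")["img"]
z=lambda i,x,y,w,h,f:cv2.resize(i[y:y+h,x:x+w],None,fx=f,fy=f,interpolation=cv2.INTER_CUBIC)
A=z(t,150,170,80,84,5);B=z(t,280,205,40,42,10)[:420,:400]
C=np.hstack([A,B]);cv2.imwrite("pics/c1.png",C)
A=z(s,210,220,80,70,5);B=z(s,305,155,40,40,8)
C=np.zeros((350,720,3),np.uint8);C[:350,:400]=A;C[:320,400:]=B;cv2.imwrite("pics/c2.png",C)
```

```text
(no output)
```

View pics/c1.png

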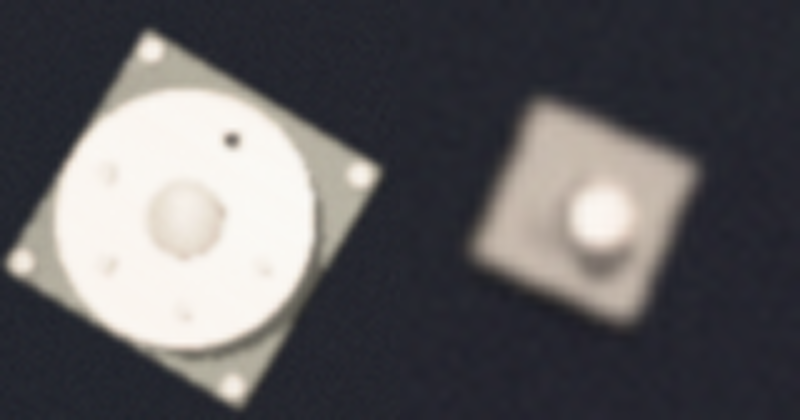

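View pics/c2.png

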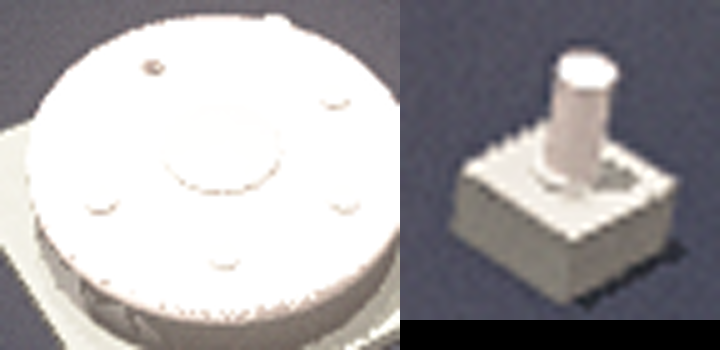

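The top crop shows the wheel disc spanning x 54–315 and y 88–350, the eye at (232,139) and the knob top at (602,215). The side crop shows the eye at (152,67) and the knob top at (587,71).

Run:
```python
from h import *
t=env.read_camera("top");s=env.read_camera("side")
p=lambda x,y,f,ox,oy:((x+.5)/f-.5+ox,(y+.5)/f-.5+oy)
a=ray(t,*p(184.5,219,5,150,170),54);e=ray(t,*p(232,139,5,150,170),54);k=ray(t,*p(202,215,10,280,205),82)
es=ray(s,*p(152,67,5,210,220),54);ks=ray(s,*p(187,71,8,305,155),82)
# stand corners check (z=32), plate corners (z=12)
print("axis",a,"eye",e,es,np.linalg.norm(e-a),"knob",k,ks)
q=np.mean([ray(t,*p(x-400,y,10,280,205),32) for x,y in((538,95),(702,165),(632,328),(468,258))],0)
b=np.mean([ray(t,*p(x,y,5,150,170),12) for x,y in((150,28),(382,172),(240,410),(5,265))],0)
print("stand",q,"plate",b)
st=env.state();M=R.from_euler("xyz",st["tcp_rot"]).as_matrix()
print(st["eef_pos"],M.round(3).tolist(), M.T@(np.r_[q[:2],59]-st["eef_pos"]))
```

```text
axis [545.06058248 218.08635726  54.        ] eye [602.09686966 186.34797114  54.        ] [604.77633301 188.4704869   54.        ] 65.27222387551781 knob [ 510.00435065 -178.12141632   82.        ] [ 512.23431347 -174.79428717   82.        ]
stand [ 509.57418064 -178.05391859   32.        ] plate [545.48099471 217.3352494   12.        ]
[ 172.60705831 -600.62763825  233.44549691] [[0.961, 0.276, -0.0], [0.276, -0.961, 0.0], [0.0, -0.0, -1.0]] [ 440.56384846 -313.01610107  174.55955251]
```

```bash
python3 -m crank '[[34,-24,0,7,60],[68,-48,0,14,60],[102,-72,0,21,60],[136,-97,0,21,60],[170,-121,0,21,60],[204,-145,0,21,60],[238,-169,0,21,60],[272,-193,0,21,60],[306,-217,0,21,60],[340,-241,0,21,60]]'
```

```text
t: 1.13
eef_pos: [433.6, -273.6, 233.8]
tcp_rot: [3.141, -0.0, -0.087]
ft_force: [1.6, -0.1, 0.0]
opening: 0.633
grip_force: 0.0
```

```bash
python3 -m crank '[[23,-34,0,0,60],[46,-69,0,0,60],[69,-104,20,0,60],[69,-104,55,0,60],[69,-104,90,0,60],[69,-104,108,0,60],[69,-104,108,0,60],[69,-104,108,0,60]]'
python3 - <<'E'
from h import *
print(env.state()["eef_pos"])
z=lambda i,x,y,w,h,f:cv2.resize(i[y:y+h,x:x+w],None,fx=f,fy=f,interpolation=cv2.INTER_CUBIC)
c=env.read_camera("side");A=z(c["img"],290,90,90,110,5)
c2=env.read_camera("top");B=z(c2["img"],265,195,70,110,5)
cv2.imwrite("pics/g1.png",np.hstack([A,B]))
E
```

```text
t: 1.8
eef_pos: [510.4, -177.7, 125.4]
tcp_rot: [-3.141, 0.001, -0.087]
ft_force: [-0.0, -0.7, 0.6]
opening: 0.629
grip_force: 0.0
[ 510.37457053 -177.74186566  125.43498472]
```

View pics/g1.png

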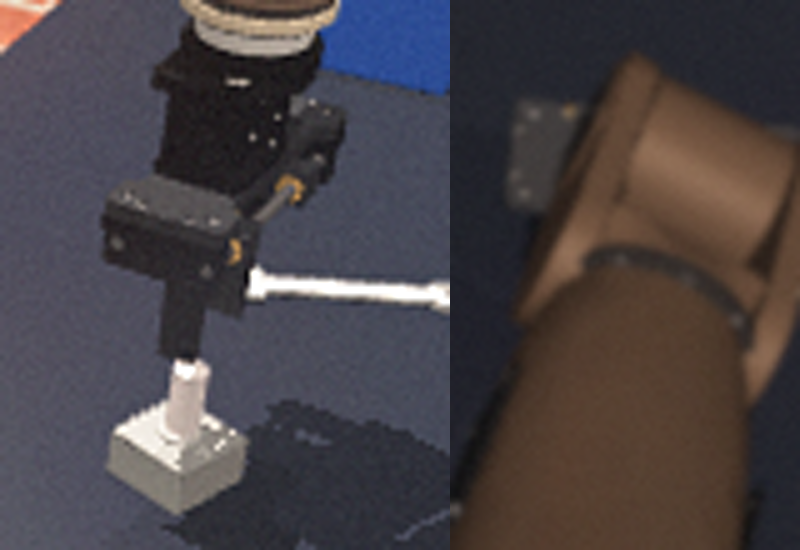

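The side view shows the open fingers above the knob, with the near finger's bottom edge at crop x 162–200, y about 355. I'll use that to check the side camera's calibration.

Run:
```python
from h import *
c=env.read_camera("side");e=env.state()["eef_pos"];n=np.array([.087,.996,0]);x=np.array([.996,-.087,0])
for s in(-10,10):
  p=proj(c,e+42*n+s*x-[0,0,19]);print((p-[290,90]+.5)*5-.5)
for q in((510.,-178.1,82),(512.2,-174.8,82)): print((proj(c,q)-[290,90]+.5)*5-.5)
```

```text
[187.25939806 367.79940873]
[156.05229424 356.67534394]
[197.04884512 367.61922639]
[191.74436996 369.19910114]
```

```bash
python3 -m crank '[[0.5,-1,20,0,60],[0.5,-1,40,0,60],[0.5,-1,55,0,60],[0.5,-1,62,0,60],[0.5,-1,62,0,60],[0.5,-1,62,0,40],[0.5,-1,62,0,26]]'; python3 -m crank '[[0,0,0,0,15],[0,0,0,0,10],[0,0,0,0,10],[0,0,0,0,10],[0,0,0,0,10],[0,0,0,0,10]]'
```

```text
t: 2.53
eef_pos: [511.5, -177.2, 64.9]
tcp_rot: [3.141, -0.002, -0.087]
ft_force: [0.3, -0.7, 0.0]
opening: 0.544
grip_force: 0.0
t: 3.03
eef_pos: [511.1, -176.9, 63.8]
tcp_rot: [3.141, -0.0, -0.087]
ft_force: [-0.7, -1.0, 3.3]
opening: 0.227
grip_force: 30.0
```

```bash
python3 -m crank '[[0,0,-8,0,10],[0,0,-20,0,10],[0,0,-40,0,10],[0,0,-60,0,10],[0,0,-80,0,10],[0,0,-80,0,10]]'; python3 -m crank '[[3,-20,0,0,10],[9,-55,0,0,10],[15,-92,0,0,10],[21,-130,0,0,10],[27,-168,0,0,10],[33,-206,0,0,10],[39,-244,0,0,10],[45,-280,0,0,10],[51,-315,0,0,10],[55,-340,0,0,10]]';python3 -m crank '[[3,-20,0,0,10],[5.3,-30.5,0,0,10],[5.3,-30.5,10,0,10],[5.3,-30.5,20,0,10],[5.3,-30.5,25,0,10],[5.3,-30.5,25,0,10]]'
python3 - <<'E'
from h import *
print(env.state())
z=lambda i,x,y,w,h,f:cv2.resize(i[y:y+h,x:x+w],None,fx=f,fy=f,interpolation=cv2.INTER_CUBIC)
c=env.read_camera("side");cv2.imwrite("pics/g2.png",z(c["img"],200,165,100,100,6))
E
```

```text
t: 3.53
eef_pos: [512.1, -177.3, 147.2]
tcp_rot: [3.14, -0.005, -0.087]
ft_force: [-0.2, -0.5, -1.1]
opening: 0.224
grip_force: 30.0
t: 4.37
eef_pos: [595.2, 160.0, 143.0]
tcp_rot: [3.142, 0.001, -0.085]
ft_force: [0.6, 0.3, -1.5]
opening: 0.226
grip_force: 30.0
t: 4.87
eef_pos: [602.3, 185.6, 116.6]
tcp_rot: [3.14, 0.003, -0.088]
ft_force: [-0.1, -0.4, -1.5]
opening: 0.227
grip_force: 30.0
{'t': 4.8667, 'joints': array([ 1.94189596e-01,  6.29023655e-01,  1.65586107e+00, -2.87402318e-04,
        8.60119906e-01,  1.85330559e+00]), 'qvel': array([ 0.00161894, -0.01963829, -0.0236444 , -0.00041837,  0.02500491,
       -0.00013141]), 'tau': array([ 5.09156249e-01, -6.60730863e+01, -2.16842043e+01,  1.73719536e-02,
       -3.53499698e-01, -9.82430734e-03]), 'eef_pos': array([602.2594157 , 185.55133006, 116.57732499]), 'tcp_rot': array([ 3.14043292,  0.0032162 , -0.08813368]), 'ft_force': array([-0.12424537, -0.39030082, -1.53311765]), 'moment': array([-0.02239741,  0.01187421,  0.00305704]), 'grip_force': 29.99965399503708, 'opening': 0.22707982096965343}
```

View pics/g2.png

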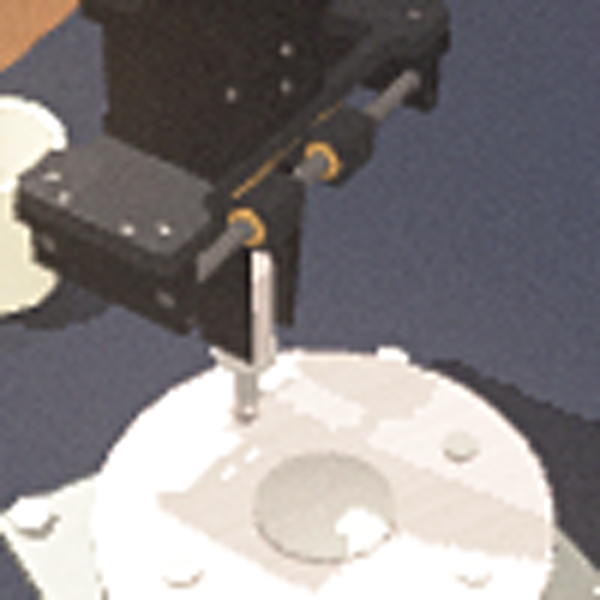

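The tip is at crop (246,414), almost exactly where the eye was at about (244,411). Next I'll work out the residual.

Run:
```python
from h import *
c=env.read_camera("side");st=env.state();e=st["eef_pos"];print(e,st["ft_force"])
f=lambda q:(proj(c,q)-[200,165]+.5)*6-.5
tip=e-[0,0,57.8]
print("tip pred",f(tip),"eye seen",(np.array([(152.5)/5-.5+210,67.5/5-.5+220])-[200,165]+.5)*6-.5)
u=(np.array([246,414])+.5)/6-.5+[200,165];print("tip seen at z",ray(c,*u,tip[2]))
print("eye side",ray(c,(152.5)/5-.5+210,67.5/5-.5+220,54), "shifts", f(tip+[1,0,0])-f(tip),f(tip+[0,1,0])-f(tip))
```

```text
[603.07922062 185.97663379 118.18487209] [ 0.39154626  0.52704703 -0.67355825]
tip pred [249.03363429 397.1873187 ] eye seen [242.5 410.5]
tip seen at z [599.18324051 194.85305518  60.38487209]
eye side [604.77633301 188.4704869   54.        ] shifts [-2.09021205 -0.86815602] [-1.25759032  1.49749493]
```

Run:
```python
from h import *
c=env.read_camera("side");e=env.state()["eef_pos"]
f=lambda q:(proj(c,q)-[220,205]+.5)*14-.5
for d in(57.8,31.8,27.8):print(d,f(e-[0,0,d]))
print("eye",(np.array([(152.5)/5-.5+210,67.5/5-.5+220])-[220,205]+.5)*14-.5)
cv2.imwrite("pics/g3.png",cv2.resize(c["img"][205:245,220:265],None,fx=14,fy=14,interpolation=cv2.INTER_CUBIC))
```

```text
57.8 [300.09511037 365.97862197]
31.8 [298.83125885 258.43764416]
27.8 [298.63253259 241.52804987]
eye [286.5 398.5]
```

View pics/g3.png

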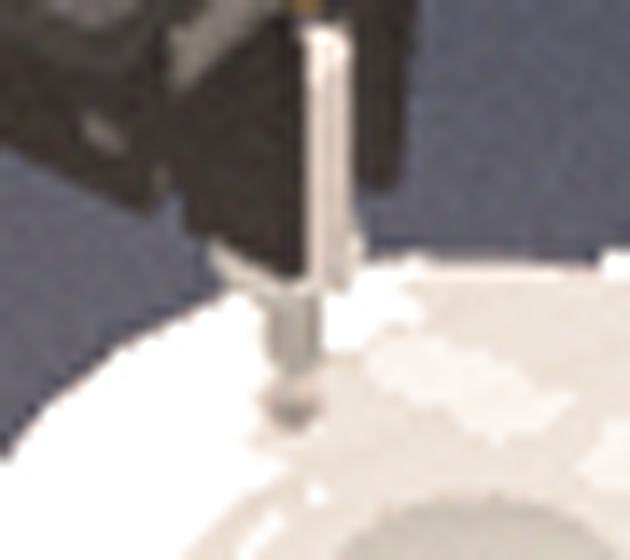

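The pin's shank is at x≈296 with the tip at y≈374. The dark eye is just below it, at about (289,402). The residual is about (+0.8, +1.2) mm, so I'll correct that and lower gently.

```bash
python3 -m crank '[[0.6,-1.2,0,0,10],[0.6,-1.2,2,0,10],[0.6,-1.2,4,0,10],[0.6,-1.2,6,0,10],[0.6,-1.2,7,0,10],[0.6,-1.2,8,0,10],[0.6,-1.2,9,0,10],[0.6,-1.2,9,0,10]]'
```

```text
t: 5.68
eef_pos: [603.8, 188.2, 109.3]
tcp_rot: [3.141, 0.0, -0.087]
ft_force: [1.4, 0.2, -0.3]
opening: 0.227
grip_force: 30.0
```

```bash
python3 -m crank '[[0,0,1,0,10],[0,0,2,0,10],[0,0,3,0,10],[0,0,4,0,10],[0,0,5,0,10],[0,0,5,0,10]]'
```

```text
t: 6.18
eef_pos: [603.7, 188.1, 104.3]
tcp_rot: [3.141, 0.001, -0.087]
ft_force: [-1.1, -2.2, -0.6]
opening: 0.224
grip_force: 30.0
```

```bash
python3 -m crank '[[0,0,2,0,10],[0,0,3,0,10],[1.2,-2.9,3,0,10],[2.3,-5.9,3,0,10],[3.3,-9,3,0,10],[4,-12.1,3,0,10],[4.7,-15.2,3,0,10],[5.1,-18.4,3,0,10],[5.1,-18.4,3,0,10]]'
```

```text
t: 6.93
eef_pos: [610.5, 206.7, 101.4]
tcp_rot: [3.141, 0.0, -0.086]
ft_force: [-2.5, -3.7, -1.8]
opening: 0.226
grip_force: 30.0
```

```bash
python3 -m crank '[[0,-3.2,0,0,10],[0,-6.4,0,0,10],[0,-9.6,0,0,10],[0,-9.6,1,0,10],[0,-9.6,2,0,10],[0,-9.6,3,0,10],[0,-9.6,4,0,10],[0,-9.6,4,0,10]]'
```

```text
t: 7.6
eef_pos: [611.7, 215.5, 97.8]
tcp_rot: [-3.141, -0.001, -0.087]
ft_force: [-2.5, -4.1, 1.7]
opening: 0.229
grip_force: 30.0
```

```bash
python3 -m crank '[[-0.3,0,0.5,0,10],[-0.3,0,1,0,10],[-0.3,0,1,0,10],[-0.3,0,1,0,10]]'
```

```text
t: 7.93
eef_pos: [611.7, 215.5, 97.7]
tcp_rot: [-3.141, -0.002, -0.087]
ft_force: [-3.6, -4.6, 9.8]
opening: 0.221
grip_force: 30.0
```

```bash
python3 -m crank '[[-0.2,-0.8,0,0,10],[-0.4,-1.6,0,0,10],[-0.6,-2.4,0,0,10],[-0.7,-3.2,0,0,10],[-0.7,-4,0,0,10],[-0.7,-4,0,0,10]]'
```

```text
t: 8.43
eef_pos: [611.4, 218.9, 97.7]
tcp_rot: [3.141, -0.002, -0.087]
ft_force: [-1.9, -9.5, 9.2]
opening: 0.226
grip_force: 30.0
```

```bash
python3 -m crank '[[-0.1,-0.8,0,0,10],[-0.2,-1.6,0,0,10],[-0.3,-2.4,0,0,10],[-0.4,-3.2,0,0,10],[-0.5,-4,0,0,10]]'
```

```text
t: 8.85
eef_pos: [611.2, 222.5, 97.7]
tcp_rot: [3.14, -0.002, -0.087]
ft_force: [-3.5, -12.1, 10.4]
opening: 0.225
grip_force: 30.1
```

```bash
python3 -m crank '[[-0.2,-0.8,0,0,10],[-0.4,-1.6,0,0,10],[-0.5,-2.4,0,0,10],[-0.7,-3.2,0,0,10],[-0.8,-4,0,0,10]]'
```

```text
t: 9.27
eef_pos: [610.8, 226.6, 97.6]
tcp_rot: [3.14, -0.002, -0.087]
ft_force: [-2.3, -11.0, 9.9]
opening: 0.229
grip_force: 30.1
```

```bash
python3 -m crank '[[-0.2,-0.8,0,0,10],[-0.4,-1.6,0,0,10],[-0.6,-2.4,0,0,10],[-0.8,-3.2,0,0,10],[-1,-3.9,0,0,10]]'
```

```text
t: 9.68
eef_pos: [610.0, 231.4, 96.9]
tcp_rot: [3.141, -0.001, -0.087]
ft_force: [-0.4, -4.8, 2.9]
opening: 0.226
grip_force: 30.0
```

The pin is starting to drop: z has fallen and the force has eased. I'll hold the angle and press down.

```bash
python3 -m crank '[[0,0,0.7,0,10],[0,0,1.4,0,10],[0,0,1.4,0,10]]'
```

```text
t: 9.93
eef_pos: [610.0, 231.5, 95.3]
tcp_rot: [3.142, -0.001, -0.087]
ft_force: [0.4, -4.5, 1.2]
opening: 0.227
grip_force: 30.0
```

```bash
python3 -m crank '[[0,0,1,0,10],[0,0,2,0,10],[0,0,3,0,10],[0,0,4,0,10],[0,0,5,0,10],[0,0,5,0,10]]'
```

```text
t: 10.43
eef_pos: [609.7, 231.9, 90.1]
tcp_rot: [-3.141, -0.001, -0.087]
ft_force: [0.5, -2.9, 2.1]
opening: 0.226
grip_force: 30.0
```

```bash
python3 -m crank '[[0,0,1,0,10],[0,0,2,0,10],[0,0,3,0,10],[0,0,4,0,10],[0,0,5,0,10],[0,0,5.5,0,10],[0,0,5.5,0,10]]'
```

```text
t: 11.02
eef_pos: [609.7, 231.8, 85.8]
tcp_rot: [-3.141, -0.001, -0.087]
ft_force: [-1.8, -3.8, 13.6]
opening: 0.225
grip_force: 30.0
```

The collar is seated, with TCP z at 85.8 as predicted and 14 N of push. I'll ease the spring onto the drum hole, then release.

```bash
python3 -m crank '[[0,0.5,0,0,10],[0,1,0,0,10],[0,1.5,-0.5,0,10],[0,1.5,-0.5,0,10]]'
```

```text
t: 11.35
eef_pos: [609.7, 231.4, 85.8]
tcp_rot: [-3.14, -0.001, -0.087]
ft_force: [0.4, 4.2, 7.2]
opening: 0.227
grip_force: 30.0
```

```bash
python3 -m crank '[[0,-0.6,0,0,10],[0,-0.6,0,0,25],[0,-0.6,0,0,40],[0,-0.6,0,0,50],[0,-0.6,0,0,50],[0,-0.6,0,0,50],[0,-0.6,-10,0,50],[0,-0.6,-30,0,50]]'; python3 -m crank '[[0,0,-30,0,50],[0,0,-65,0,50],[-20,0,-100,0,50],[-50,0,-130,0,50],[-90,0,-130,0,50],[-125,0,-130,0,50],[-140,0,-130,0,50],[-140,0,-130,0,50]]'
python3 - <<'E'
from h import *
z=lambda i,x,y,w,h,f:cv2.resize(i[y:y+h,x:x+w],None,fx=f,fy=f,interpolation=cv2.INTER_CUBIC)
c=env.read_camera("side");cv2.imwrite("pics/g4.png",z(c["img"],195,190,110,80,7))
E
```

```text
t: 12.02
eef_pos: [608.4, 230.6, 113.9]
tcp_rot: [3.14, 0.004, -0.087]
ft_force: [-0.4, 0.3, 0.5]
opening: 0.52
grip_force: 0.0
t: 12.68
eef_pos: [467.1, 243.3, 246.6]
tcp_rot: [-3.141, -0.0, -0.085]
ft_force: [1.2, 0.8, 0.2]
opening: 0.523
grip_force: 0.0
```

View pics/g4.png

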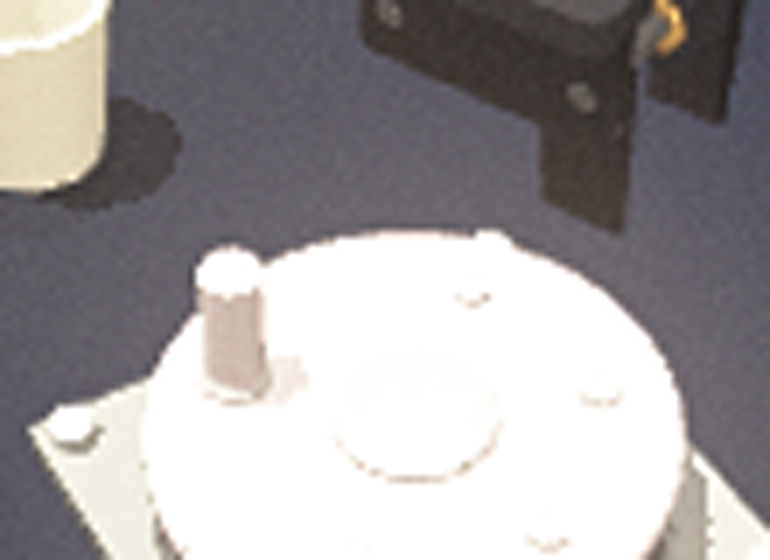

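The pin stands upright at crop (235,330), collar down on the wheel. The wheel is still wound and the gripper is clear, so I'm handing it in.

```bash
python3 -c "
from cell import env
print(env.job_done())"
```

```text
the job is handed in; nothing more can be done
None
```

I handed the job in with the pin in the drum's lock hole, collar down on the wheel, released, and the wheel held wound at about 0.7 rad; the hand-in call gave no verdict.

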